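# Lock the herb slicer's blade arm with its pin and R-clip

## Task

Lock the blade arm of the herb slicer: first push the locking pin fully home through the fork by its black knob, then take the orange-headed R-clip out of its wooden stand and push its straight leg through the cross hole of the pin until the bow springs over the pin and closes round it. Leave the clip in place, let go, and leave the jar, the mortar, the carton and the scoop where they are.

Things in the scene. Friction and masses are not known exactly. Their poses are not given: they have to be found in the camera images.
- slicer: Fixed. Origin on the counter under the middle of its steel fork; x along the red blade arm away from the handle, y along the locking pin towards its knob. Wooden base 90 mm wide, x -55 to 305 mm. Arm (already down, below 145 mm height) and wooden handle (28 mm thick, to x = -134 mm, below 122 mm height) lie at y = 0. Fork: y -21 to 21 mm, 152 mm high, with a boss of radius 20 mm to y = -36.
- pin (a joint): How far the locking pin is pushed in, m: 0 = drawn out, 0.060 = fully home (hard stop). It slides along the slicer's y axis at 130 mm height, towards -y as it is pushed in, does not turn, stays where it is left and takes about 5 N to move.
- pin_hole (a point): Centre of the cross hole in the pin (steel, 28 mm diameter); moves with the pin. z runs up along the hole, out of the end where the clip goes in, leaning 35 degrees from vertical towards the handle; y along the pin to the knob; x away from the handle and up. Hole 10 mm square, 18 mm from the pin's plain end. Pin home: at y = -58 mm of the slicer, clear of the boss; before, hidden in the fork.
- pin_knob (a point): Middle of the outer end face of the pin's black knob (disc of 40 mm diameter, 18 mm thick) on the pin's axis, 130 mm high; moves with the pin; same axes as pin_hole. It faces the slicer's +y, with free space round it: push it along -y.
- clip: R-clip, about 90 g, 136 mm long, hanging upright in the stand. Origin on the leg's axis at the underside of the flange; z from leg to head, x from leg to bow, y across the flat. Leg: 6 mm wire on x = y = 0, z 0 to -88 mm. Orange flange 56 (x) x 26 (y) x 8 mm, on it a grip tab 36 (x) x 16 (y) mm, z 8 to 48 mm, both centred on x = 12 mm. In the pin, clip y lies along the pin; bow on either side.
- clip_seat (a point): Point on the axis of the clip's straight leg, 17 mm below the flange's underside, level with the bow's belly; same axes as the clip. When the clip is home it lies at the centre of the pin's hole (pin_hole), the flange stands 2 to 3 mm over the pin or touches it, and the leg pokes out below.
- clip_grip (a point): Middle of the clip's grip tab, 30 mm above the flange's underside (x = 12, y = 0 of the clip): a good place to pinch across the 16 mm thickness (y). Same axes as the clip. The flange's end on the bow's side (+x) is black.
- clip_bow (a joint): Spring angle of the clip's bow, rad: 0 = relaxed, positive = bent away from the leg. From the head the 6 mm wire bulges to x = 18 mm (z = -17 mm), narrows to a neck at x = 10 mm (z = -33 mm) and flares to x = 21 mm (z = -62 mm). The neck bends it to 0.1 to 0.15 rad as it passes the pin, needing 6 to 16 N along the leg; then it springs back to about 0.
- clip_stand: Wooden stand, fixed, 76 (x) x 50 (y) x 105 mm high: a 12 mm thick top plate with a slot 44 (x) x 14 (y) mm, carried by four thin corner posts on a foot plate, so that the clip hanging in the slot is seen from the sides. Origin at the centre of its underside.
- jar: Closed amber glass jar, 84 mm diameter, 130 mm high, origin at the centre of its underside. Leave alone.
- mortar: White ceramic mortar bowl, 110 mm diameter, 60 mm high, origin at the centre of its underside. Leave alone.
- carton: Small open cardboard carton 160 x 120 x 80 mm high, origin at the centre of its underside. Leave alone.
- scoop: Spoon-shaped scoop 180 mm long lying on the counter, origin under its middle, handle to its -x. Leave alone.
Mind the look-alikes: they are no part of the job. There is more than one size of the clip; the job needs the middle-sized.

How it is judged:
By the outcome, as a careful person would: the job done as asked, in the order asked, and still so for the second after the job is handed in, with the robot touching nothing.
It also fails if it takes over 58 s, if anything falls off the work surface, if the arm or the gripper's body presses on something with over 40 N, if the wrist force passes 120 N, or if a joint passes its speed limit or range.

## Robot

A 6-joint arm with a two-finger parallel gripper is mounted at the origin on the work surface. World frame = base frame: x ahead of the robot, y to its left, z up, the work surface at z = 0. Lengths are in m, angles in rad, forces in N, time in s.
With the tool pointing down it reaches from about 0.35 to 0.85 m from the base axis. Payload 8.1 kg.
Tool frame: the origin (TCP) lies midway between the tips of the shut fingers; the grasp point (between the pads) lies 19 mm behind it; z points along the fingers, y is the direction in which the jaws open and shut (so a half turn about z gives the same grasp; the last joint's range is limited). The gripper opens to 93 mm and grips with 3 to 60 N. Pads are 15 mm wide; open, the fingers measure 128 mm over their backs; the gripper's body (75 mm by 188 mm) begins 65 mm behind the grasp point.
Start: joints at [-1.204, 0.13, 1.488, -0, 1.523, -0.085], TCP at [0.262, -0.54, 0.219] pointing down, gripper open.
Joint ranges: [-2.96, 2.96], [-0.89, 2.26], [0.02, 2.5], [-1.34, 4.48], [0, 2.73], [-2.66, 2.66]. Speed limits (rad/s): [2.39, 2.39, 2.79, 3.14, 3.14, 3.14].

## Interface

Orientations are given as a rotation vector (axis times angle).
In Python, from plant import robot gives the robot as it stands. The module is installed in compiled form; this text tells all that it offers.
- The arm moves only by the shell command python3 -m pendant 'ROWS' [FORCE]. ROWS is JSON, a list of rows, each an object with "translation": the shift along the tool's x, y, z in mm, a list of three; "twist": the turn, a rotation vector about the tool's x, y, z in rad, a list of three; "grip": the opening, from -1 (shut) to 1 (fully open). A call has exactly 10 rows; each row shifts and turns the pose as measured when the row begins, along the tool's axes as they then stand; what a row does not reach is not made up. A row lasts 1/10 s, in which the tool goes at most 50 mm and 8.59 degrees, less where a joint would pass 70% of its speed; a pose out of reach is approached as far as the arm can. A call is refused whole if a number of a shift passes 50 or a number of a turn 0.15, either way. A call with a gripper value outside its range is refused whole. The fingers move at their own pace and stop on an object; FORCE is the grip in N (left out, the last holds). Time passes only in rows, so rows that do not move let the fingers close, or fill a call up. It gives the time, the measured TCP pose, the force and the opening at its end, in the units of the state.
- robot.read_state(): the state, without advancing time (a new reading comes with each control period).
- robot.read_camera(name): name is "scene" or "side" or "wrist"; returns (picture, depth): 400x640x3 uint8, red, green, blue; 400x640 float32, m along the optical axis (not along the pixel's ray), 0 where there is no reading.
- robot.camera_info(name): a dict with "vertical_fov" (degrees; the focal length in pixels is half the picture's height over the tangent of half this angle, whatever the lens; pixels are square), "cx", "cy" (the principal point, pixels), "cam_to_world" (4x4, takes a point from camera to world coordinates). Camera axes: x right, y up, looking along -z (the intrinsics and any distortion apply to the point x, -y, -z); pixel columns grow to the right and rows downward; lengths in m; the calibration is good to about 2 mm. A picture is of the moment at which its call begins: read the wrist's pose just before it. camera_info takes no time and is no camera call; for the wrist camera it gives the pose at the moment of the call.
- robot.close_job(): hands the job in, once; it reports no verdict.
The state is a dict: "t": time; "q": joint angles; "dq": joint speeds; "joint_torque": joint torques, N m; "tool_pos": TCP position; "orientation": TCP orientation; "force": force on the tool from outside, world axes, zero at the start; "wrist_torque": the same for the moment, N m; "opening": finger opening in m.
Only numpy, scipy, OpenCV 4.12 (cv2) and the standard library are available. Lean on these libraries where they do the work, as an engineer would, in place of code of your own. Each camera call takes 0.05 s, during which the arm holds its last target. There are 200 camera calls.

## Working session

There is one attempt and no reset: what is moved stays moved. The work goes in short steps, Python scripts to look and compute and a shell command to move; the robot and the scene stay as the last step left them, time stands still between calls to the robot, and variables do not carry over. Pictures are saved under pics/ and viewed, about 8 in all and at most 12, crops included, and the job is handed in when it is done.

```bash
mkdir -p pics
cat > h.py <<'E'
import numpy as np, cv2
from plant import robot
from scipy.spatial.transform import Rotation as R
def K(name):
    i=robot.camera_info(name); f=200/np.tan(np.radians(i["vertical_fov"])/2)
    return f,i["cx"],i["cy"],np.array(i["cam_to_world"]),i
def ray(name,u,v,k=None):
    f,cx,cy,T,_=k or K(name)
    d=T[:3,:3]@np.array([(u-cx)/f,-(v-cy)/f,-1.]); return T[:3,3],d
def plane(name,u,v,z,k=None):
    o,d=ray(name,u,v,k); return o+d*(z-o[2])/d[2]
def pts(name,depth,k=None):
    f,cx,cy,T,_=k or K(name)
    v,u=np.mgrid[:400,:640]; P=np.stack([(u-cx)/f*depth,-(v-cy)/f*depth,-depth],-1)
    return P@T[:3,:3].T+T[:3,3]
def proj(name,p,k=None):
    f,cx,cy,T,_=k or K(name); c=T[:3,:3].T@(np.asarray(p)-T[:3,3]); return np.array([cx-f*c[0]/c[2],cy+f*c[1]/c[2]])
def save(name,tag):
    k=K(name); im,d=robot.read_camera(name); cv2.imwrite(f"pics/{tag}.png",im[:,:,::-1]); np.savez(f"pics/{tag}.npz",im=im,d=d,f=k[0],cx=k[1],cy=k[2],T=k[3]); return im,d,k
def load(tag):
    z=np.load(f"pics/{tag}.npz"); return z["im"],z["d"],(float(z["f"]),float(z["cx"]),float(z["cy"]),z["T"],None)
E
python3 - <<'E'
from h import *
for n in ("scene","side","wrist"):
    im,d,k=save(n,n+"0"); print(n,{a:(b if a!="cam_to_world" else np.round(b,3).tolist()) for a,b in k[4].items()}, (d>0).mean())
a=[cv2.imread(f"pics/{n}0.png") for n in("scene","side")]
cv2.imwrite("pics/both.png",cv2.resize(np.vstack(a),(480,600)) if 0 else np.vstack(a)[:, :])
print(robot.read_state())
E
```

```text
scene {'vertical_fov': 53.03006140337046, 'cx': 316.8216755002949, 'cy': 198.19689472901013, 'cam_to_world': [[0.45, -0.711, 0.541, 1.122], [0.893, 0.355, -0.278, -0.305], [0.005, 0.608, 0.794, 0.972], [0.0, 0.0, 0.0, 1.0]]} 0.9959140625
side {'vertical_fov': 56.38320160844551, 'cx': 320.4294282872157, 'cy': 192.20411937681817, 'cam_to_world': [[-0.986, 0.112, -0.124, 0.388], [-0.166, -0.574, 0.802, 0.946], [0.019, 0.811, 0.585, 0.806], [0.0, 0.0, 0.0, 1.0]]} 0.99590625
wrist {'vertical_fov': 58.164357291975314, 'cx': 311.82465493084385, 'cy': 198.03711938486225, 'cam_to_world': [[0.436, 0.858, 0.27, 0.337], [-0.9, 0.417, 0.129, -0.503], [-0.002, -0.299, 0.954, 0.384], [0.0, 0.0, 0.0, 1.0]]} 0.9961015625
{'t': 0.15, 'q': array([-1.20440045e+00,  1.31010056e-01,  1.48903154e+00, -5.47966843e-05,
        1.52300407e+00, -8.53952394e-02]), 'dq': array([ 0.00030251, -0.00038031, -0.00307409, -0.00087611,  0.00047659,
        0.00106154]), 'joint_torque': array([ 1.29363347e-03, -5.60479474e+01, -4.92331839e+01,  7.69226183e-02,
        3.07075458e-02, -9.64138098e-05]), 'tool_pos': array([ 0.26179037, -0.53938043,  0.21781374]), 'orientation': array([-3.06038144e+00, -7.03335129e-01,  4.04562937e-04]), 'force': array([-0.21817084, -0.13421916, -0.08412665]), 'wrist_torque': array([0.00055728, 0.00830327, 0.04410758]), 'opening': 0.09326279703971127}
```

View pics/scene0.png

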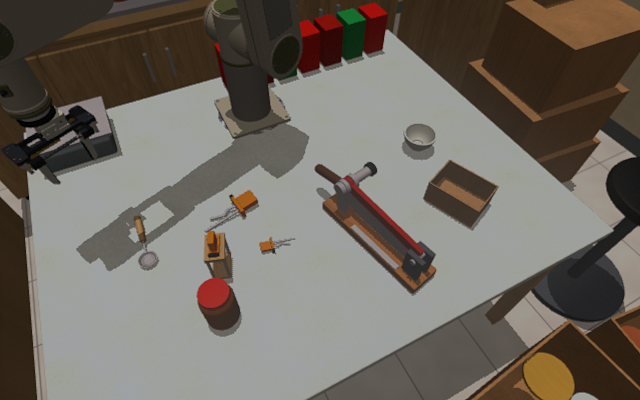

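View pics/side0.png

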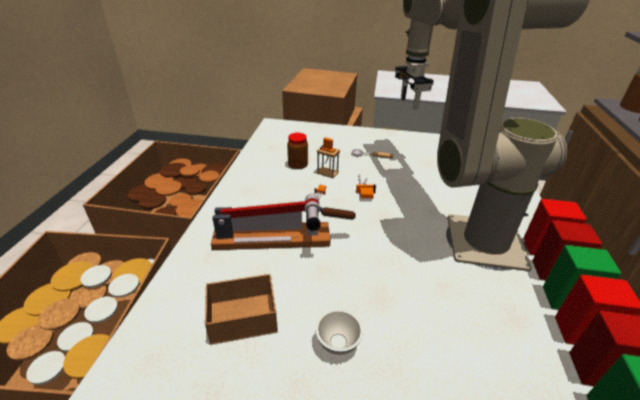

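The scene view shows the fork at about (347,188), the black knob at (370,170) and the handle at (325,172). The stand with the clip is at (213,243), next to the jar at (217,302), and two loose decoy clips lie at (240,203) and (268,245). The side view agrees. Next I measure with depth.

Run:
```python
from h import *
for n in("scene0","side0"):
    im,d,k=load(n); P=pts(n[:-1],d,k); hsv=cv2.cvtColor(im,cv2.COLOR_RGB2HSV)
    X,Y,Z=P[...,0],P[...,1],P[...,2]
    table=(X>.2)&(X<.95)&(abs(Y)<.65)&(abs(Z)<.3)
    print(n,"table z",np.median(Z[(abs(Z)<.03)&table]))
    H,S,V=hsv[...,0],hsv[...,1],hsv[...,2]
    red=((H<5)|(H>175))&(S>170)&(V>70)&table&(Z>.06)
    orange=(H>6)&(H<16)&(S>190)&(V>120)&table&(Z>.004)
    black=(V<60)&table&(Z>.09)
    for nm,m in(("red",red),("orange",orange),("black",black)):
        c,l,s,ce=cv2.connectedComponentsWithStats(m.astype(np.uint8))
        for i in range(1,c):
            if s[i,4]>15:
                q=P[l==i]; 
                print(nm,s[i].tolist(),"mean",q.mean(0).round(3),"min",np.percentile(q,3,axis=0).round(3),"max",np.percentile(q,97,axis=0).round(3))
    # red arm direction
    q=P[red&(Z>.1)&(Y>-.1)]
    if len(q)>20:
        c=q.mean(0); u,s_,vt=np.linalg.svd((q-c)[:,:2]); print("arm",c,vt[0],np.degrees(np.arctan2(vt[0][1],vt[0][0])))
a=cv2.imread("pics/scene0.png"); b=cv2.imread("pics/side0.png")
cv2.imwrite("pics/crop1.png",np.hstack([cv2.resize(a[140:300,300:450],(400,427),interpolation=2),cv2.resize(a[220:290,190:256],(400,427),interpolation=2)]))
```

```text
scene0 table z 0.001208073867550341
red [345, 177, 8, 7, 24] mean [0.546 0.087 0.151] min [0.535 0.082 0.147] max [0.555 0.093 0.154]
red [351, 184, 73, 69, 387] mean [0.689 0.12  0.132] min [0.568 0.091 0.121] max [0.798 0.147 0.144]
red [198, 278, 32, 30, 738] mean [ 0.683 -0.339  0.131] min [ 0.652 -0.369  0.128] max [ 0.713 -0.308  0.134]
orange [231, 191, 26, 21, 247] mean [ 0.393 -0.171  0.033] min [ 0.369 -0.2    0.028] max [ 0.42  -0.143  0.037]
orange [207, 231, 7, 13, 68] mean [ 0.556 -0.299  0.154] min [ 0.541 -0.308  0.152] max [ 0.571 -0.29   0.157]
orange [217, 242, 2, 10, 17] mean [ 0.564 -0.292  0.114] min [ 0.551 -0.296  0.112] max [ 0.574 -0.289  0.116]
orange [260, 242, 11, 9, 68] mean [ 0.556 -0.173  0.019] min [ 0.545 -0.185  0.016] max [ 0.566 -0.16   0.022]
black [266, 68, 14, 11, 71] mean [0.204 0.025 0.287] min [0.2   0.008 0.27 ] max [0.21  0.041 0.299]
black [79, 137, 19, 23, 189] mean [ 0.245 -0.489  0.257] min [ 0.237 -0.5    0.223] max [ 0.25  -0.48   0.288]
black [364, 162, 13, 14, 78] mean [0.533 0.166 0.144] min [0.514 0.159 0.129] max [0.545 0.177 0.
[... 1507 characters left out ...]
.573  0.274]
black [438, 156, 5, 16, 45] mean [0.204 0.038 0.288] min [0.2   0.024 0.27 ] max [0.209 0.048 0.3  ]
black [320, 209, 34, 9, 86] mean [0.474 0.082 0.101] min [0.427 0.072 0.091] max [0.519 0.091 0.114]
black [216, 210, 5, 5, 20] mean [0.821 0.14  0.103] min [0.816 0.137 0.097] max [0.827 0.144 0.113]
black [222, 216, 10, 9, 48] mean [0.783 0.166 0.1  ] min [0.775 0.149 0.091] max [0.793 0.176 0.11 ]
black [214, 218, 7, 7, 32] mean [0.811 0.175 0.101] min [0.803 0.172 0.091] max [0.819 0.179 0.112]
black [306, 218, 14, 13, 149] mean [0.527 0.175 0.134] min [0.51  0.165 0.114] max [0.544 0.182 0.149]
arm [0.67910109 0.12109631 0.13006211] [0.97170478 0.23619867] 13.662290801072222
```

View pics/crop1.png

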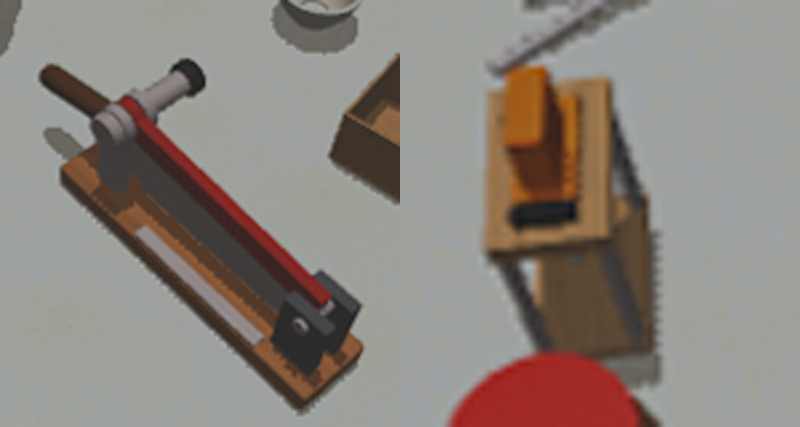

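The slicer's yaw is about 13.4° with the fork at about (0.548, 0.088). The drawn knob face is near y = +0.09 in slicer axes. I go there first.

```bash
cat >> h.py <<'E'
def toTool(p,Rm=None,s=None):
    s=s or robot.read_state(); Rc=R.from_rotvec(s["orientation"])
    out=[]
    if Rm is not None: out.append(("twist",(Rc.inv()*Rm).as_rotvec().round(4).tolist()))
    Rn=Rm or Rc
    out.append(("mm(cur)",(Rc.inv().apply(np.array(p)-s["tool_pos"])*1000).round(1).tolist()))
    out.append(("mm(new)",(Rn.inv().apply(np.array(p)-s["tool_pos"])*1000).round(1).tolist()))
    return out
def down(yaw): 
    c,s=np.cos(yaw),np.sin(yaw); return R.from_matrix(np.array([[c,s,0],[s,-c,0],[0,0,-1.]]))
E
python3 -c "
from h import *
Y=np.radians(13.4);uy=np.array([-np.sin(Y),np.cos(Y)])
p=np.array([.548,.088])+.145*uy
print(p,toTool([*p,.22],down(Y)))"
```

```text
[0.51439655 0.2290525 ] [('twist', [-0.0015, 0.0001, 0.2179]), ('mm(cur)', [562.7, -581.1, -1.3]), ('mm(new)', [423.8, -689.0, -2.2])]
```

```bash
python3 -m pendant '[{"translation":[0,0,-20],"twist":[0,0,0.109],"grip":-1},{"translation":[10,-15,-10],"twist":[0,0,0.109],"grip":-1},{"translation":[25,-40,0],"twist":[0,0,0],"grip":-1},{"translation":[25,-40,0],"twist":[0,0,0],"grip":-1},{"translation":[25,-40,0],"twist":[0,0,0],"grip":-1},{"translation":[25,-40,0],"twist":[0,0,0],"grip":-1},{"translation":[25,-40,0],"twist":[0,0,0],"grip":-1},{"translation":[25,-40,0],"twist":[0,0,0],"grip":-1},{"translation":[25,-40,0],"twist":[0,0,0],"grip":-1},{"translation":[25,-40,0],"twist":[0,0,0],"grip":-1}]' 40; python3 -c "
from h import *
Y=np.radians(13.4);uy=np.array([-np.sin(Y),np.cos(Y)])
p=np.array([.548,.088])+.145*uy
print(p,toTool([*p,.22],down(Y)))"
```

```text
t: 1.15
tool_pos: [0.3904, -0.1557, 0.2458]
orientation: [-3.117, -0.335, 0.003]
force: [1.8, -0.3, 0.2]
opening: 0.0174
[0.51439655 0.2290525 ] [('twist', [-0.0064, 0.0012, -0.0199]), ('mm(cur)', [202.9, -349.5, 27.8]), ('mm(new)', [209.8, -345.5, 25.8])]
```

```bash
python3 -m pendant '[{"translation":[21,-36,0],"twist":[0,0,-0.02],"grip":-1},{"translation":[23,-38,0],"twist":[0,0,0],"grip":-1},{"translation":[23,-38,0],"twist":[0,0,0],"grip":-1},{"translation":[23,-38,0],"twist":[0,0,0],"grip":-1},{"translation":[23,-38,0],"twist":[0,0,0],"grip":-1},{"translation":[23,-38,0],"twist":[0,0,0],"grip":-1},{"translation":[23,-38,0],"twist":[0,0,0],"grip":-1},{"translation":[23,-38,0],"twist":[0,0,0],"grip":-1},{"translation":[22,-36,0],"twist":[0,0,0],"grip":-1},{"translation":[0,0,0],"twist":[0,0,0],"grip":-1}]'; python3 -c "
from h import *
Y=np.radians(13.4);uy=np.array([-np.sin(Y),np.cos(Y)])
p=np.array([.548,.088])+.145*uy
print(p,toTool([*p,.113],down(Y)))
save('wrist','w1')"
```

```text
t: 2.15
tool_pos: [0.5114, 0.2427, 0.2454]
orientation: [-3.113, -0.376, 0.003]
force: [-0.4, -0.8, 0.1]
opening: 0.0005
[0.51439655 0.2290525 ] [('twist', [-0.0063, 0.0012, 0.0063]), ('mm(cur)', [-0.2, 14.8, 132.3]), ('mm(new)', [-0.2, 14.0, 132.4])]
```

View pics/w1.png

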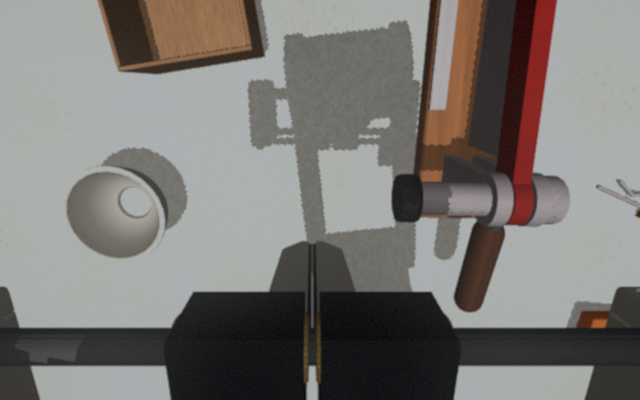

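The wrist view shows the knob at about (408,197), the pin along row ~200, the red arm at (530,100) and the boss end at (555,200). I take finer numbers from the depth.

Run:
```python
from h import *
im,d,k=load("w1"); P=pts("wrist",d,k); hsv=cv2.cvtColor(im,cv2.COLOR_RGB2HSV); H,S,V=[hsv[...,i] for i in range(3)]; Z=P[...,2]
red=((H<5)|(H>175))&(S>170)&(V>60)&(Z>.08); red[:, :490]=0; red[160:]=0
q=P[red&(Z>.11)]
c=np.median(q,0); 
# top-face: centre per row band
cs=[]
for r in range(5,150,6):
    m=red[r]
    if m.sum()>3: cs.append(P[r,m].mean(0))
cs=np.array(cs); a=np.polyfit(cs[:,0],cs[:,1],1); print("arm yaw",np.degrees(np.arctan(a[0])),cs[[0,-1]].round(4))
Y=np.radians(13.4);ux=np.array([np.cos(Y),np.sin(Y)]);uy=np.array([-ux[1],ux[0]]);o=np.array([.548,.088])
def sl(q): return np.c_[(q[:,:2]-o)@ux,(q[:,:2]-o)@uy,q[:,2]]
print("arm in slicer",sl(cs[::6]).round(4))
blk=(V<70)&(Z>.11);blk[:170]=0;blk[225:]=0;blk[:,:385]=0;blk[:,440:]=0
s=sl(P[blk]);print("knob",np.percentile(s,[2,50,98],axis=0).round(4))
for u in range(430,572,10):
    col=np.arange(165,235); m=Z[col,u]>.10; s=sl(P[col[m],u]); print(u,col[m][[0,-1]],s[:,0].min().round(4),s[:,0].max().round(4),s[:,1].mean().round(4),s[:,2].max().round(4))
```

```text
arm yaw 13.196286035581778 [[0.6824 0.119  0.1314]
 [0.586  0.096  0.1405]]
arm in slicer [[ 0.1379 -0.001   0.1314]
 [ 0.1146 -0.0012  0.1335]
 [ 0.0904 -0.001   0.1358]
 [ 0.0651 -0.0007  0.1383]
 [ 0.0388 -0.001   0.1405]]
knob [[-0.0177  0.0728  0.1237]
 [ 0.0012  0.0861  0.1454]
 [ 0.0155  0.0924  0.1506]]
430 [182 215] -0.0156 0.0097 0.0669 0.1446
440 [182 215] -0.0153 0.0099 0.059 0.1452
450 [182 215] -0.0151 0.0096 0.0511 0.1453
460 [182 215] -0.0149 0.0096 0.0432 0.1448
470 [175 234] -0.0478 0.0095 0.0323 0.1445
480 [170 234] -0.0421 0.0138 0.0219 0.145
490 [173 234] -0.0399 0.0175 0.0178 0.147
500 [165 234] -0.0408 0.0222 0.0118 0.1535
510 [165 225] -0.0233 0.0251 0.0073 0.1529
520 [165 226] -0.025 0.0841 0.0026 0.4114
530 [165 226] -0.0226 0.0268 -0.0076 0.1524
540 [174 225] -0.0216 0.0172 -0.015 0.1536
550 [176 224] -0.0217 0.0155 -0.0234 0.1528
560 [179 221] -0.0173 0.0142 -0.0314 0.151Traceback (most recent call last):
  File "<stdin>", line 18, in <module>
IndexError: index 0 is out of bounds for axis 0 with size 0
```

```bash
python3 -m pendant '[{"translation":[0,0,33],"twist":[0,0,0],"grip":-1},{"translation":[0,0,33],"twist":[0,0,0],"grip":-1},{"translation":[0,0,33],"twist":[0,0,0],"grip":-1},{"translation":[0,0,33],"twist":[0,0,0],"grip":-1},{"translation":[0,14,4],"twist":[0,0,0],"grip":-1},{"translation":[0,12,0],"twist":[0,0,0],"grip":-1},{"translation":[0,12,0],"twist":[0,0,0],"grip":-1},{"translation":[0,10,0],"twist":[0,0,0],"grip":-1},{"translation":[0,10,0],"twist":[0,0,0],"grip":-1},{"translation":[0,10,0],"twist":[0,0,0],"grip":-1}]'
cat >> h.py <<'E'
YS=np.radians(13.3);ux=np.array([np.cos(YS),np.sin(YS)]);uy=np.array([-ux[1],ux[0]]);o=np.array([.548,.087])
def st():
    s=robot.read_state(); p=s["tool_pos"]; f=s["force"]; print("slicer xy",((p[:2]-o)@ux).round(4),((p[:2]-o)@uy).round(4),"z",p[2].round(4),"F ux,uy,z",(f[:2]@ux).round(1),(f[:2]@uy).round(1),f[2].round(1),"t",s["t"])
E
python3 -c "
from h import *
st()"
```

```text
t: 3.2
tool_pos: [0.5295, 0.167, 0.1126]
orientation: [-3.111, -0.371, -0.007]
force: [-1.9, 6.0, -4.2]
opening: 0.0007
slicer xy 0.0004 0.0821 z 0.1126 F ux,uy,z -0.4 6.3 -4.2 t 3.2
```

```bash
python3 -m pendant '[{"translation":[0,7,0],"twist":[0,0,0],"grip":-1},{"translation":[0,7,0],"twist":[0,0,0],"grip":-1},{"translation":[0,5,0],"twist":[0,0,0],"grip":-1},{"translation":[0,4,0],"twist":[0,0,0],"grip":-1},{"translation":[0,3,0],"twist":[0,0,0],"grip":-1},{"translation":[0,3,0],"twist":[0,0,0],"grip":-1},{"translation":[0,3,0],"twist":[0,0,0],"grip":-1},{"translation":[0,3,0],"twist":[0,0,0],"grip":-1},{"translation":[0,2,0],"twist":[0,0,0],"grip":-1},{"translation":[0,2,0],"twist":[0,0,0],"grip":-1}]'; python3 -c "
from h import *
st()"
```

```text
t: 4.2
tool_pos: [0.5353, 0.1463, 0.1168]
orientation: [-3.068, -0.371, -0.007]
force: [-1.6, 14.3, -7.7]
opening: 0.0003
slicer xy 0.0012 0.0606 z 0.1168 F ux,uy,z 1.7 14.2 -7.7 t 4.2
```

```bash
python3 -m pendant '[{"translation":[0,3,2],"twist":[0.03,0,0],"grip":-1},{"translation":[0,4,2],"twist":[0.03,0,0],"grip":-1},{"translation":[0,4,0],"twist":[0,0,0],"grip":-1},{"translation":[0,5,0],"twist":[0,0,0],"grip":-1},{"translation":[0,5,0],"twist":[0,0,0],"grip":-1},{"translation":[0,5,0],"twist":[0,0,0],"grip":-1},{"translation":[0,5,0],"twist":[0,0,0],"grip":-1},{"translation":[0,5,0],"twist":[0,0,0],"grip":-1},{"translation":[0,5,0],"twist":[0,0,0],"grip":-1},{"translation":[0,5,0],"twist":[0,0,0],"grip":-1}]'; python3 -c "
from h import *
st(); save('side','s1');save('scene','c1')
im=cv2.imread('pics/side.png') 
a=cv2.imread('pics/c1.png')[130:260,300:430]; b=cv2.imread('pics/s1.png')[170:260,250:380]
cv2.imwrite('pics/crop2.png',np.hstack([cv2.resize(a,(400,400)),cv2.resize(b,(400,400))]))"
```

```text
t: 5.2
tool_pos: [0.5338, 0.1502, 0.12]
orientation: [-2.917, -0.387, 0.017]
force: [-6.7, 27.8, -1.9]
opening: 0.0005
slicer xy 0.0007 0.0648 z 0.12 F ux,uy,z -0.1 28.6 -1.9 t 5.2[ WARN:0@2.192] global loadsave.cpp:275 findDecoder imread_('pics/side.png'): can't open/read file: check file path/integrity
```

View pics/crop2.png

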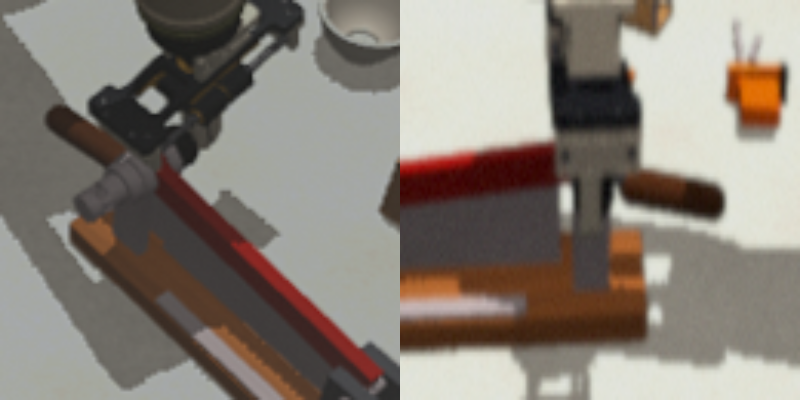

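The pin now sticks out of the boss and the tool has tilted. I check the pin's end against the expected -76 mm.

Run:
```python
from h import *
s=robot.read_state(); print(R.from_rotvec(s["orientation"]).as_matrix().round(3))
im,d,k=load("c1"); P=pts("scene",d,k)
S=np.stack([(P[...,:2]-o)@ux,(P[...,:2]-o)@uy,P[...,2]],-1)
m=(abs(S[...,0])<.02)&(S[...,1]<-.025)&(S[...,1]>-.12)&(S[...,2]>.105)&(S[...,2]<.16)
q=S[m]; print(len(q),q.min(0).round(4),np.percentile(q,3,axis=0).round(4),q.max(0).round(4))
m=(abs(S[...,0])<.02)&(S[...,1]>.02)&(S[...,1]<.1)&(S[...,2]>.11)&(S[...,2]<.152)
hsv=cv2.cvtColor(im,cv2.COLOR_RGB2HSV)
for u in range(362,380,3):
  for v in (176,180,184): print(u,v,S[v,u].round(3),im[v,u],end=' ')
```

```text
[[ 0.966  0.257 -0.038]
 [ 0.259 -0.946  0.195]
 [ 0.014 -0.198 -0.98 ]]
257 [-0.0192 -0.0784  0.1144] [-0.0156 -0.0772  0.1241] [ 0.0156 -0.025   0.1532]
362 176 [0.011 0.037 0.15 ] [31 32 31] 362 180 [0.014 0.035 0.137] [29 29 27] 362 184 [-0.047  0.112  0.003] [169 172 167] 365 176 [0.01  0.051 0.138] [71 68 62] 365 180 [-0.054  0.132  0.001] [160 163 155] 365 184 [-0.043  0.121  0.   ] [164 167 159] 368 176 [0.008 0.065 0.126] [76 76 71] 368 180 [-0.046  0.137  0.004] [164 167 156] 368 184 [-0.035  0.127  0.003] [164 167 157] 371 176 [-0.052  0.156  0.004] [166 169 161] 371 180 [-0.04   0.144  0.005] [164 166 159] 371 184 [-0.031  0.137 -0.001] [164 166 156] 374 176 [-0.047  0.166  0.002] [163 166 159] 374 180 [-0.037  0.155 -0.   ] [163 166 157] 374 184 [-0.023  0.141  0.003] [164 166 155] 377 176 [-0.04   0.171  0.004] [164 167 158] 377 180 [-0.029  0.16   0.003] [164 168 159] 377 184 [-0.018  0.15   0.001] [164 167 158]
```

The pin end is at -0.077, so the pin is home, confirmed by the 28 N stop. I back off and go to the stand.

```bash
python3 -m pendant '[{"translation":[0,-20,0],"twist":[0,0,0],"grip":-1},{"translation":[0,-25,-5],"twist":[-0.1,0,0],"grip":-1},{"translation":[0,0,-40],"twist":[-0.1,0,0],"grip":-1},{"translation":[0,0,-40],"twist":[0,0,0],"grip":-1},{"translation":[0,0,-40],"twist":[0,0,0],"grip":0},{"translation":[0,0,-40],"twist":[0,0,0],"grip":0},{"translation":[0,40,-5],"twist":[0,0,0],"grip":0},{"translation":[0,45,0],"twist":[0,0,0],"grip":0},{"translation":[0,45,0],"twist":[0,0,0],"grip":0},{"translation":[0,45,0],"twist":[0,0,0],"grip":0}]'; python3 -c "
from h import *
st();print(toTool([.52,-.3,.29],down(np.radians(-10))))"
```

```text
t: 6.3
tool_pos: [0.5713, 0.0147, 0.3275]
orientation: [3.102, 0.418, 0.072]
force: [-0.5, 0.4, -0.3]
opening: 0.0435
slicer xy 0.0061 -0.0758 z 0.3275 F ux,uy,z -0.4 0.5 -0.3 t 6.3
[('twist', [0.0063, -0.0472, 0.4426]), ('mm(cur)', [-134.5, 289.2, 36.3]), ('mm(new)', [4.1, 318.8, 37.5])]
```

```bash
python3 -c "
from h import *
save('wrist','w2')"; python3 -m pendant '[{"translation":[-4,32,3],"twist":[0,-0.01,0.111],"grip":0},{"translation":[-4,32,4],"twist":[0,-0.01,0.111],"grip":0},{"translation":[0,36,4],"twist":[0,-0.01,0.111],"grip":0},{"translation":[0,36,4],"twist":[0,-0.01,0.11],"grip":0},{"translation":[2,36,4],"twist":[0,0,0],"grip":0},{"translation":[2,36,4],"twist":[0,0,0],"grip":0},{"translation":[2,36,4],"twist":[0,0,0],"grip":0.3},{"translation":[2,36,4],"twist":[0,0,0],"grip":0.3},{"translation":[2,30,4],"twist":[0,0,0],"grip":0.3},{"translation":[0,0,0],"twist":[0,0,0],"grip":0.3}]'; python3 -c "
from h import *
st();print(toTool([.52,-.3,.29],down(np.radians(-10))))
save('wrist','w3')
a=cv2.imread('pics/w2.png');b=cv2.imread('pics/w3.png')
cv2.imwrite('pics/v23.png',np.hstack([a[:, 100:500],b[:,100:500]]))"
```

```text
t: 7.35
tool_pos: [0.5502, -0.3266, 0.3134]
orientation: [3.102, -0.328, 0.049]
force: [-0.1, 0.7, 0.3]
opening: 0.0605
slicer xy -0.093 -0.403 z 0.3134 F ux,uy,z 0.0 0.7 0.3 t 7.35
[('twist', [0.0189, -0.0334, -0.0361]), ('mm(cur)', [-35.8, -20.1, 21.9]), ('mm(new)', [-34.3, -20.9, 23.4])]
```

View pics/v23.png

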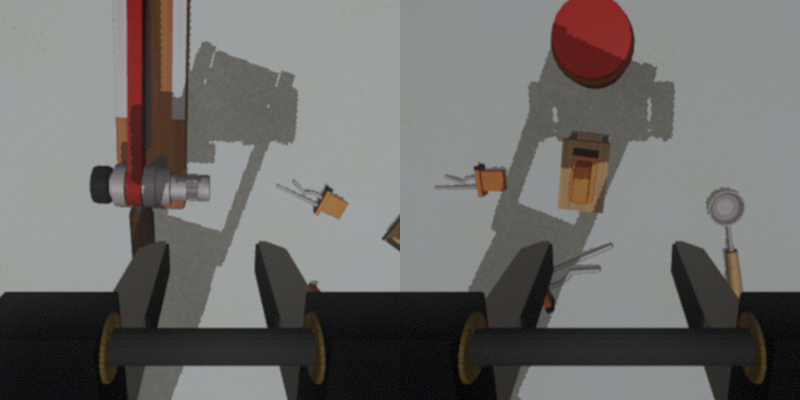

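The left half (w2) shows the pin home with its cross hole near (290,187). The right half (w3) shows the stand with the tab at about (283,185) and the black flange end at (286,152), pointing away from the robot. I now measure both.

Run:
```python
from h import *
im,d,k=load("w3"); P=pts("wrist",d,k); hsv=cv2.cvtColor(im,cv2.COLOR_RGB2HSV); H,S,V=[hsv[...,i] for i in range(3)]; Z=P[...,2]
reg=np.zeros((400,640),bool); reg[120:225,250:320]=1
def rect(m,nm):
    q=P[m]; z=np.median(q[:,2])
    r=cv2.minAreaRect((q[:,:2]*1000).astype(np.float32)); print(nm,m.sum(),"z",z.round(4),"c",np.round(r[0],1),"size",np.round(r[1],1),"ang",round(r[2],1)); return q
org=reg&(H>5)&(H<17)&(S>200)
rect(org&(Z>.145),"tabtop")
rect(org&(Z>.108)&(Z<.118),"flange orange")
rect(reg&(V<60)&(Z>.106)&(Z<.12),"flange black")
rect(reg&(Z>.098)&(Z<.109),"stand top")
q=P[reg&(Z>.06)];print(np.percentile(q[:,2],[1,25,50,75,99]).round(3))
m=(org&(Z>.145)); q=P[m]; c=q.mean(0); print("tabtop mean",c.round(4)); u,s,vt=np.linalg.svd((q-c)[:,:2],full_matrices=0); print("yaw",np.degrees(np.arctan2(vt[0][1],vt[0][0])))
for r in range(140,212,4): print(r,[tuple(im[r,u]) and (int(H[r,u]),int(S[r,u]),int(V[r,u]),round(float(Z[r,u]),3)) for u in (265,275,283,290,297)])
# pin
im,d,k=load("w2"); P=pts("wrist",d,k); Sx=np.stack([(P[...,:2]-o)@ux,(P[...,:2]-o)@uy,P[...,2]],-1)
m=(abs(Sx[...,0])<.03)&(Sx[...,1]<-.04)&(Sx[...,1]>-.1)&(Sx[...,2]>.1)
print("pin",np.percentile(Sx[m],[1,50,99],axis=0).round(4)); 
mm=np.argwhere(m); print(mm.min(0),mm.max(0))
a=cv2.imread("pics/w2.png")[165:210,260:330]; cv2.imwrite("pics/hole.png",cv2.resize(a,(700,450),interpolation=cv2.INTER_CUBIC))
for r in range(174,204,2): print(r,Sx[r,275:315:5,2].round(3))
```

```text
tabtop 0 z nan c [0. 0.] size [0. 0.] ang 0.0
flange orange 0 z nan c [0. 0.] size [0. 0.] ang 0.0
flange black 176 z 0.1131 c [ 578.5 -308.4] size [25.8  6.6] ang 68.5
stand top 1952 z 0.1052 c [ 552.6 -299. ] size [50.  76.4] ang 71.4
[0.096 0.105 0.106 0.114 0.155]
tabtop mean [nan nan nan]
  return _methods._mean(a, axis=axis, dtype=dtype,
  ret = ret.dtype.type(ret / rcount)
<stdin>:13: RuntimeWarning: Mean of empty slice.
  ret = um.true_divide(
Traceback (most recent call last):
IndexError: index 0 is out of bounds for axis 0 with size 0
```

Run:
```python
from h import *
im,d,k=load("w3"); P=pts("wrist",d,k); Z=P[...,2]
reg=np.zeros((400,640),bool); reg[120:225,250:320]=1
def rect(m,nm):
    q=P[m]; z=np.median(q[:,2])
    r=cv2.minAreaRect((q[:,:2]*1000).astype(np.float32)); print(nm,m.sum(),"z",z.round(4),"c",np.round(r[0],1),"size",np.round(r[1],1),"ang",round(r[2],1))
rect(reg&(Z>.150)&(Z<.2),"tabtop"); rect(reg&(Z>.1105)&(Z<.118),"flange")
im,d,k=load("w2"); P=pts("wrist",d,k); Sx=np.stack([(P[...,:2]-o)@ux,(P[...,:2]-o)@uy,P[...,2]],-1)
m=(abs(Sx[...,0])<.03)&(Sx[...,1]<-.042)&(Sx[...,1]>-.1)&(Sx[...,2]>.1)
print("pin",np.percentile(Sx[m],[1,50,99],axis=0).round(4)); mm=np.argwhere(m); print(mm.min(0),mm.max(0))
a=cv2.imread("pics/w2.png")[165:210,260:330]; cv2.imwrite("pics/hole.png",cv2.resize(a,(700,450),interpolation=cv2.INTER_CUBIC))
```

```text
tabtop 623 z 0.153 c [ 555.  -299.6] size [16.  35.8] ang 70.1
flange 597 z 0.1133 c [ 555.  -299.6] size [26.2 56.1] ang 69.9
pin [[-0.0125 -0.0996  0.134 ]
 [ 0.0138 -0.0554  0.415 ]
 [ 0.0299 -0.0424  0.4374]]
[174 156] [399 448]
```

View pics/hole.png

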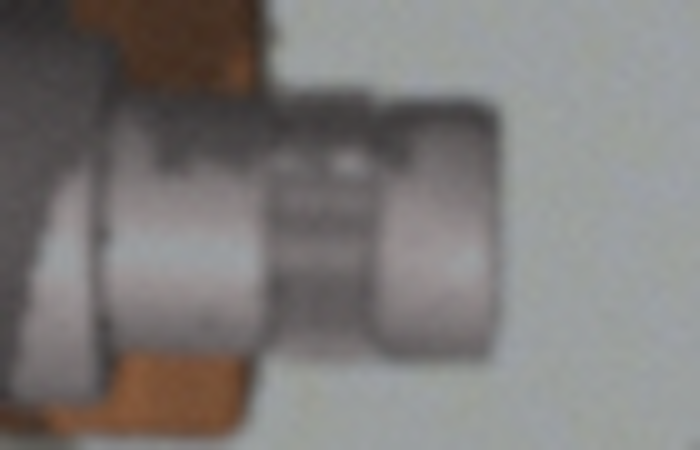

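The stand clip sits at (0.555, -0.2996), yaw -20°, with sizes matching (56 x 26 flange, 36 x 16 tab). The hole band spans u≈287–298, v≈174–201 in w2.

Run:
```python
from h import *
_,_,k=load("w2")
for u,v in((292.4,187.7),(309.7,187.7),(270.5,187.7)):
    p=plane("wrist",u,v,.13,k); print(p.round(4),((p[:2]-o)@ux).round(4),((p[:2]-o)@uy).round(4))
print(toTool([.555,-.2996,.18],down(np.radians(-20))),toTool([.555,-.2996,.117],down(np.radians(-20))))
```

```text
[0.557  0.0288 0.13  ] -0.0046 -0.0587
[0.5618 0.0113 0.13  ] -0.004 -0.0768
[0.5511 0.0509 0.13  ] -0.0053 -0.0358
[('twist', [0.0153, -0.036, 0.1391]), ('mm(cur)', [-5.9, -28.1, 133.6]), ('mm(new)', [-4.8, -25.4, 134.2])] [('twist', [0.0153, -0.036, 0.1391]), ('mm(cur)', [-8.1, -29.3, 196.6]), ('mm(new)', [-4.8, -25.4, 197.2])]
```

```bash
python3 -m pendant '[{"translation":[-2,-9,20],"twist":[0.008,-0.018,0.07],"grip":0.3},{"translation":[-2,-9,20],"twist":[0.008,-0.018,0.07],"grip":0.3},{"translation":[-1,-8,22],"twist":[0,0,0],"grip":0.3},{"translation":[0,0,22],"twist":[0,0,0],"grip":0.3},{"translation":[0,0,22],"twist":[0,0,0],"grip":0.3},{"translation":[0,0,20],"twist":[0,0,0],"grip":0.3},{"translation":[0,0,8],"twist":[0,0,0],"grip":0.0},{"translation":[0,0,0],"twist":[0,0,0],"grip":0.0},{"translation":[0,0,0],"twist":[0,0,0],"grip":0.0},{"translation":[0,0,0],"twist":[0,0,0],"grip":0.0}]' 40
python3 - <<'E'
from h import *
print(toTool([.555,-.2996,.117],down(np.radians(-20))))
im,d,k=load("w1"); 
for u in(430,445,460):
    p=plane("wrist",u,198.5,.13,k); print(p.round(4),((p[:2]-o)@ux).round(4),((p[:2]-o)@uy).round(4))
E
```

```text
t: 8.4
tool_pos: [0.5606, -0.2948, 0.191]
orientation: [3.088, -0.548, 0.028]
force: [0.2, -0.7, 0.5]
opening: 0.0464
[('twist', [0.0024, -0.0188, -0.0024]), ('mm(cur)', [-5.0, 6.3, 73.9]), ('mm(new)', [-3.6, 6.5, 74.0])]
[0.5292 0.1485 0.13  ] -0.0041 0.0642
[0.5322 0.1366 0.13  ] -0.004 0.0519
[0.5351 0.1247 0.13  ] -0.0039 0.0397
```

```bash
python3 -m pendant '[{"translation":[-2,4,15],"twist":[0.002,-0.019,-0.002],"grip":0.0},{"translation":[-2,3,20],"twist":[0,0,0],"grip":0.0},{"translation":[0,0,16],"twist":[0,0,0],"grip":0.0},{"translation":[0,0,12],"twist":[0,0,0],"grip":0.0},{"translation":[0,0,7],"twist":[0,0,0],"grip":0.0},{"translation":[0,0,3],"twist":[0,0,0],"grip":0.0},{"translation":[0,0,0],"twist":[0,0,0],"grip":0.0},{"translation":[0,0,0],"twist":[0,0,0],"grip":0.0},{"translation":[0,0,0],"twist":[0,0,0],"grip":0.0},{"translation":[0,0,0],"twist":[0,0,0],"grip":0.0}]' 40
python3 - <<'E'
from h import *
print(toTool([.555,-.2996,.117],down(np.radians(-20))))
E
```

```text
t: 9.4
tool_pos: [0.5567, -0.3025, 0.1176]
orientation: [3.091, -0.546, 0.005]
force: [0.3, -0.1, -0.0]
opening: 0.0466
[('twist', [0.0018, -0.0036, -0.0003]), ('mm(cur)', [-2.6, -2.2, 0.6]), ('mm(new)', [-2.6, -2.2, 0.6])]
```

```bash
python3 -m pendant '[{"translation":[-2.6,-2.2,0.5],"twist":[0.002,-0.004,0],"grip":0.0},{"translation":[0,0,0],"twist":[0,0,0],"grip":-1},{"translation":[0,0,0],"twist":[0,0,0],"grip":-1},{"translation":[0,0,0],"twist":[0,0,0],"grip":-1},{"translation":[0,0,0],"twist":[0,0,0],"grip":-1},{"translation":[0,0,-5],"twist":[0,0,0],"grip":-1},{"translation":[0,0,-25],"twist":[0,0,0],"grip":-1},{"translation":[0,0,-40],"twist":[0,0,0],"grip":-1},{"translation":[0,0,-40],"twist":[0,0,0],"grip":-1},{"translation":[0,0,-40],"twist":[0,0,0],"grip":-1}]' 50
python3 - <<'E'
from h import *
Rt=R.from_matrix(np.c_[[*(np.cos(np.radians(35))*ux),np.sin(np.radians(35))],[*-uy,0],[*(np.sin(np.radians(35))*ux),-np.cos(np.radians(35))]])
print(Rt.as_rotvec(),toTool([.5,.02,.33],Rt),toTool([.5,.02,.33],down(YS)))
E
```

```text
t: 10.4
tool_pos: [0.5508, -0.2968, 0.2634]
orientation: [-3.087, 0.545, 0.025]
force: [0.7, -1.0, -1.1]
opening: 0.0156
[-2.91180918 -0.33948313 -0.91808991] [('twist', [0.1691, 0.6084, -0.5662]), ('mm(cur)', [-157.3, -280.5, -62.9]), ('mm(new)', [57.4, -320.0, -41.2])] [('twist', [-0.0088, 0.0151, -0.5815]), ('mm(cur)', [-157.3, -280.5, -62.9]), ('mm(new)', [23.4, -320.0, -66.6])]
```

Grasped (15.6 mm opening). Now lift, traverse and tilt towards a staging pose before the hole.

```bash
python3 -m pendant '[{"translation":[0,0,-40],"twist":[0,0,0],"grip":-1},{"translation":[0,-20,-25],"twist":[0,0,-0.1],"grip":-1},{"translation":[-2,-30,0],"twist":[0,0,-0.12],"grip":-1},{"translation":[-2,-38,0],"twist":[0,0,-0.12],"grip":-1},{"translation":[0,-38,0],"twist":[0,0,-0.12],"grip":-1},{"translation":[0,-38,0],"twist":[0,0,-0.12],"grip":-1},{"translation":[0,-38,0],"twist":[0,0,0],"grip":-1},{"translation":[0,-38,0],"twist":[0,0,0],"grip":-1},{"translation":[0,-38,0],"twist":[0,0,0],"grip":-1},{"translation":[0,0,0],"twist":[0,0,0],"grip":-1}]' 50
python3 - <<'E'
from h import *
Rt=R.from_matrix(np.c_[[*(np.cos(np.radians(35))*ux),np.sin(np.radians(35))],[*-uy,0],[*(np.sin(np.radians(35))*ux),-np.cos(np.radians(35))]])
for p in ([.49,.0136,.30],[.489,.0136,.2316]): print(toTool(p,Rt))
E
```

```text
t: 11.4
tool_pos: [0.5341, -0.0177, 0.3438]
orientation: [-3.113, -0.393, 0.001]
force: [0.3, -0.8, -0.4]
opening: 0.0155
[('twist', [-0.0095, 0.6113, 0.0173]), ('mm(cur)', [-34.9, -41.1, 43.9]), ('mm(new)', [-54.4, -40.6, 15.3])]
[('twist', [-0.0095, 0.6113, 0.0173]), ('mm(cur)', [-35.9, -41.1, 112.3]), ('mm(new)', [-94.4, -40.8, 70.8])]
```

```bash
python3 -m pendant '[{"translation":[-10,-8,0],"twist":[-0.002,0.12,0.003],"grip":-1},{"translation":[-10,-8,0],"twist":[-0.002,0.12,0.003],"grip":-1},{"translation":[-10,-8,4],"twist":[-0.002,0.12,0.003],"grip":-1},{"translation":[-10,-8,4],"twist":[-0.002,0.12,0.003],"grip":-1},{"translation":[-10,-8,4],"twist":[-0.002,0.12,0.003],"grip":-1},{"translation":[-4,0,0],"twist":[0,0.01,0],"grip":-1},{"translation":[0,0,0],"twist":[0,0,0],"grip":-1},{"translation":[0,0,0],"twist":[0,0,0],"grip":-1},{"translation":[0,0,0],"twist":[0,0,0],"grip":-1},{"translation":[0,0,0],"twist":[0,0,0],"grip":-1}]' 50
cat >> h.py <<'E'
Rt=R.from_matrix(np.c_[[*(np.cos(np.radians(35))*ux),np.sin(np.radians(35))],[*-uy,0],[*(np.sin(np.radians(35))*ux),-np.cos(np.radians(35))]])
E
python3 - <<'E'
from h import *
print(robot.read_state()["q"].round(2),toTool([.489,.0136,.2316],Rt))
save("wrist","w4");save("scene","c4");save("side","s4")
b=cv2.imread("pics/c4.png")[100:220,290:410]
cv2.imwrite("pics/v4.png",np.hstack([cv2.resize(cv2.imread("pics/w4.png")[50:350,150:450],(400,400)),cv2.resize(b,(400,400),interpolation=2)]))
E
```

```text
t: 12.4
tool_pos: [0.4787, 0.0086, 0.3105]
orientation: [-2.913, -0.344, -0.918]
force: [0.7, 0.6, -1.9]
opening: 0.0158
[-0.34 -0.89  2.22  0.33  1.29  0.99] [('twist', [0.0003, 0.0005, 0.0033]), ('mm(cur)', [-36.1, -2.7, 71.0]), ('mm(new)', [-36.1, -2.5, 71.0])]
```

View pics/v4.png

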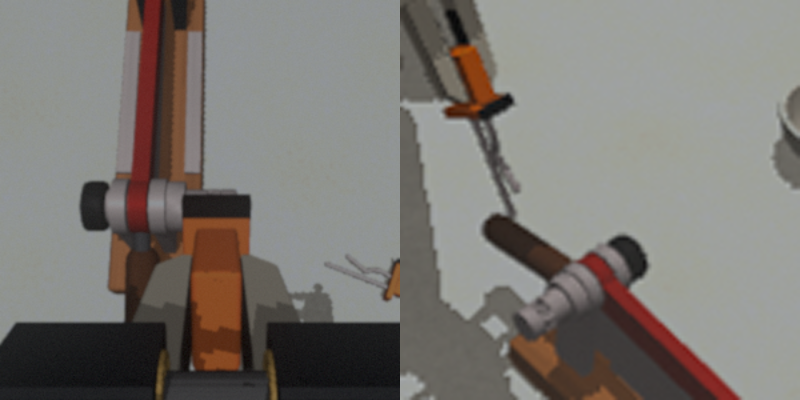

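```bash
python3 -m pendant '[{"translation":[-6,0,10],"twist":[0,0,0],"grip":-1},{"translation":[-6,0,12],"twist":[0,0,0],"grip":-1},{"translation":[-6,0,12],"twist":[0,0,0],"grip":-1},{"translation":[-6,-1,12],"twist":[0,0,0],"grip":-1},{"translation":[-6,-1,12],"twist":[0,0,0],"grip":-1},{"translation":[-3,0,6],"twist":[0,0,0],"grip":-1},{"translation":[0,0,0],"twist":[0,0,0],"grip":-1},{"translation":[0,0,0],"twist":[0,0,0],"grip":-1},{"translation":[0,0,0],"twist":[0,0,0],"grip":-1},{"translation":[0,0,0],"twist":[0,0,0],"grip":-1}]' 50
python3 - <<'E'
from h import *
print(robot.read_state()["q"].round(3),toTool([.489,.0136,.2316],Rt))
E
```

```text
t: 13.55
tool_pos: [0.4872, 0.014, 0.2291]
orientation: [-2.913, -0.345, -0.909]
force: [0.4, 0.7, -0.9]
opening: 0.0153
[-0.314 -0.863  2.356  0.334  1.137  0.96 ] [('twist', [-0.0029, 0.0056, 0.0028]), ('mm(cur)', [2.8, 0.8, -1.1]), ('mm(new)', [2.8, 0.8, -1.1])]
```

Run:
```python
from h import *
h=np.array([.5585,.0299,.13]); hz=-Rt.as_matrix()[:,2]
s=robot.read_state(); Rc=R.from_rotvec(s["orientation"]).as_matrix()
seat=s["tool_pos"]-Rc[:,2]*(-.019+0)+0; g=s["tool_pos"]-Rc[:,2]*.019; leg0=g+Rc[:,2]*.030-Rc[:,0]*.012; tip=leg0+Rc[:,2]*.088
print("pred tip",tip.round(4),"hole",h)
out=[]
for n,t,half in(("scene","c5",40),("side","s5",32)):
    im,d,k=save(n,t); c=proj(n,(h+tip)/2,k).astype(int)
    x0,y0=c-half; a=cv2.resize(im[y0:y0+2*half,x0:x0+2*half,::-1],(400,400),interpolation=cv2.INTER_CUBIC)
    print(n,"crop origin",x0,y0,"scale",400/(2*half),[proj(n,p,k).round(1).tolist() for p in(h,tip,leg0)])
    out.append(a)
save("wrist","w5")
cv2.imwrite("pics/v5.png",np.hstack(out))
```

```text
pred tip [0.5324 0.0249 0.1408] hole [0.5585 0.0299 0.13  ]
scene crop origin 288 150 scale 5.0 [[332.0, 195.2], [325.9, 186.5], [313.8, 157.3]]
side crop origin 283 160 scale 6.25 [[311.2, 193.4], [319.9, 190.6], [337.2, 170.3]]
```

View pics/v5.png

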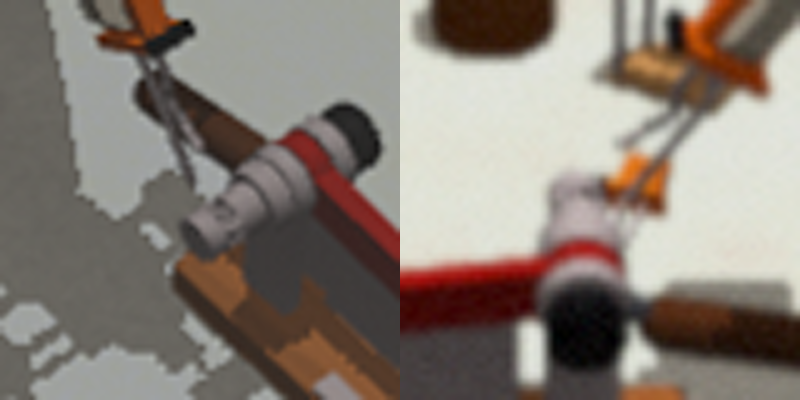

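The scene crop shows the leg tip at about (326.4,187), matching the prediction of (325.9,186.5), and the hole mouth at about (333,193). My staging pose left out the 12 mm leg offset in x, which I now add. I also refine the pin axis by a cylinder fit of radius 14 mm to the depth points.

Run:
```python
from h import *
from scipy.optimize import least_squares
hz=-Rt.as_matrix()[:,2]; hx=Rt.as_matrix()[:,0]
for n,t in(("scene","c4"),("scene","c5"),("scene","c1"),("wrist","w2"),("side","s4")):
    im,d,k=load(t); P=pts(n,d,k); S=np.stack([(P[...,:2]-o)@ux,(P[...,:2]-o)@uy,P[...,2]],-1)
    m=(abs(S[...,0])<.022)&(S[...,1]<-.039)&(S[...,1]>-.075)&(S[...,2]>.112)&(S[...,2]<.15)
    m=cv2.erode(m.astype(np.uint8),np.ones((2,2)))>0
    q=S[m]
    if len(q)<20: print(t,len(q)); continue
    r=least_squares(lambda a:np.hypot(q[:,0]-a[0],q[:,2]-a[1])-.014,[0,.13],loss="soft_l1",f_scale=.001)
    r2=least_squares(lambda a:np.hypot(q[:,0]-a[0],q[:,2]-.13)-.014,[0],loss="soft_l1",f_scale=.001)
    print(t,len(q),"axis x,z",r.x.round(4),"x|z=.13",r2.x.round(4),"rms",np.sqrt(np.mean(r.fun**2)).round(4), "ymin",np.percentile(S[(abs(S[...,0])<.014)&(S[...,2]>.12)&(S[...,2]<.15)&(S[...,1]>-.1)&(S[...,1]<-.039)][:,1],2).round(4))
im,d,k=load("c5")
for dx in(0,-.004):
    h=np.array([*(o-.058*uy+dx*ux),.13]); print(dx,h.round(4),"mouth",proj("scene",h+.014*hz,k).round(1))
g=im.mean(2).astype(int); print(g[186:202,324:344])
```

```text
c4 96 axis x,z [-0.0051  0.1315] x|z=.13 [-0.0045] rms 0.0017 ymin -0.0778
c5 95 axis x,z [-0.005   0.1314] x|z=.13 [-0.0044] rms 0.0016 ymin -0.0779
c1 100 axis x,z [-0.0047  0.1309] x|z=.13 [-0.0043] rms 0.0017 ymin -0.0775
w2 887 axis x,z [-0.0042  0.1297] x|z=.13 [-0.0043] rms 0.0017 ymin -0.0757
s4 32 axis x,z [-0.0007  0.1278] x|z=.13 [0.0006] rms 0.0014 ymin -0.0734
0 [0.5613 0.0306 0.13  ] mouth [330.9 191.4]
-0.004 [0.5575 0.0296 0.13  ] mouth [329.9 190.5]
[[102  81  71 129 157 160 161 162 165 125  82  81  92  81  84 116 134 133
  130 130]
 [102  95  83 146 163 161 160 162 158 116 108 128 136 129 101  85 115 128
  125 124]
 [101 100 100 138 147 158 158 151 135 114 125 135 138 138 139  97  84 114
  120 119]
 [101 101 100 100  96 142 142 101 107 127 137 138 135 132 130 121  78  95
  113 111]
 [101  99 100  98 101 124 112  70  70 107 131 133 130 127 126 121  93  73
   96 103]
 [102 101  98  99 111 110 102  88  89  91 104 123 126 121 115 109 103  71
   79  91]
 [102 103 105 116 126 121 112 107 106 101  84 109 118 110 104  97  89  68
   66  79]
 [ 93  99 123 132 134 134 125  95  93 100 101 112 109  99  92  83  73  62
   58  68]
 [ 73  70 105 133 139 134 133 116 109 109 112 121 102  86  78  67  59  56
   58  61]
 [ 62  53  53  99 129 131 129 124 117 118 115  99  80  70  62  56  54  57
   58  55]
 [ 68  54  57  54 105 122 120 115 110  88  73  79  80  64  54  54  57  58
   59  56]
 [ 77  56  58  56  73 100 107 104  99  78  66  83  78  61  56  59  58  59
   58  60]
 [ 92  68  57  57  56  75  92  91  82  74  83  76  68  62  58  59  59  58
   58  59]
 [104  80  58  57  58  62  75  74  66  60  71  64  58  58  58  59  59  58
   59  59]
 [104  81  65  59  56  57  62  63  67  61  59  61  59  60  58  59  59  58
   59  59]
 [101  87  82  70  60  61  61  72  89  71  57  62  60  60  58  59  59  59
   59  58]]
```

Run:
```python
from h import *
im,d,k=load("w5"); P=pts("wrist",d,k); s=robot.read_state(); Rc=R.from_rotvec(s["orientation"])
Q=Rc.inv().apply((P-s["tool_pos"]).reshape(-1,3)).reshape(P.shape)*1000   # tool frame mm
m=(abs(Q[...,0]-0)<40)&(abs(Q[...,1])<20)&(Q[...,2]>-2)&(Q[...,2]<12)
q=Q[m]; print("flange",m.sum(),np.percentile(q,[1,50,99],axis=0).round(1))
hsv=cv2.cvtColor(im,cv2.COLOR_RGB2HSV); b=m&(hsv[...,2]<60); print("black",b.sum(),np.percentile(Q[b],[1,50,99],axis=0).round(1))
m=(abs(Q[...,0])<30)&(abs(Q[...,1])<10)&(Q[...,2]>-45)&(Q[...,2]<-2); print("tab",m.sum(),np.percentile(Q[m],[1,50,99],axis=0).round(1))
M=Rt.as_matrix(); hz=-M[:,2];hx=M[:,0]; h=np.array([*(o-.0585*uy-.0043*ux),.13]); print(h)
for a in(96,28+71+25): print(a,toTool(h+hz*a/1000*1+hx*.012,Rt))
```

```text
flange 1763 [[  7.2 -13.2  -1.7]
 [ 21.3  -0.7   5.8]
 [ 28.7  12.4  11.5]]
black 790 [[ 22.2 -13.2   4.5]
 [ 26.3  -0.7   6. ]
 [ 28.8  12.2  11.7]]
tab 4209 [[-16.1  -9.8 -42.7]
 [  7.8  -0.2 -33.6]
 [ 18.6   9.6  -3.8]]
[0.55727324 0.02907982 0.13      ]
96 [('twist', [-0.0028, 0.0056, 0.0028]), ('mm(cur)', [14.0, 1.5, 26.1]), ('mm(new)', [13.9, 1.4, 26.2])]
124 [('twist', [-0.0028, 0.0056, 0.0028]), ('mm(cur)', [13.9, 1.4, -1.9]), ('mm(new)', [13.9, 1.4, -1.8])]
```

```bash
python3 -m pendant '[{"translation":[5,1,0],"twist":[-0.003,0.006,0.003],"grip":-1},{"translation":[5,0.8,0],"twist":[0,0,0],"grip":-1},{"translation":[3.2,0,0],"twist":[0,0,0],"grip":-1},{"translation":[0,0,0],"twist":[0,0,0],"grip":-1},{"translation":[0,0,0],"twist":[0,0,0],"grip":-1},{"translation":[0,0,0],"twist":[0,0,0],"grip":-1},{"translation":[0,0,0],"twist":[0,0,0],"grip":-1},{"translation":[0,0,0],"twist":[0,0,0],"grip":-1},{"translation":[0,0,0],"twist":[0,0,0],"grip":-1},{"translation":[0,0,0],"twist":[0,0,0],"grip":-1}]' 55
cat >> h.py <<'E'
M=Rt.as_matrix(); hz=-M[:,2];hx=M[:,0]; hole=np.array([*(o-.0585*uy-.0043*ux),.13])
def ins():
    # tool target when clip home, per measured clip-in-hand offsets
    return toTool(hole+hz*.031+hx*.0113-M[:,1]*(-.0004),Rt)
E
python3 - <<'E'
from h import *
print(ins()); st()
im,d,k=save("scene","c6"); c=proj("scene",hole,k).astype(int); x0,y0=c-25
cv2.imwrite("pics/v6.png",cv2.resize(im[y0-10:y0+40,x0:x0+50,::-1],(600,600),interpolation=cv2.INTER_CUBIC)); print(x0,y0-10,[proj("scene",hole+hz*a,k).round(1).tolist() for a in(.0,.014,.022)])
E
```

```text
t: 14.7
tool_pos: [0.4994, 0.0147, 0.238]
orientation: [-2.912, -0.339, -0.921]
force: [0.3, 0.1, -0.7]
opening: 0.0156
[('twist', [0.0008, -0.0017, -0.0003]), ('mm(cur)', [-2.0, -0.4, 91.6]), ('mm(new)', [-1.8, -0.3, 91.6])]
slicer xy -0.0639 -0.0592 z 0.238 F ux,uy,z 0.3 0.1 -0.7 t 14.7
306 159 [[331.6, 195.0], [329.7, 190.5], [328.6, 187.9]]
```

View pics/v6.png

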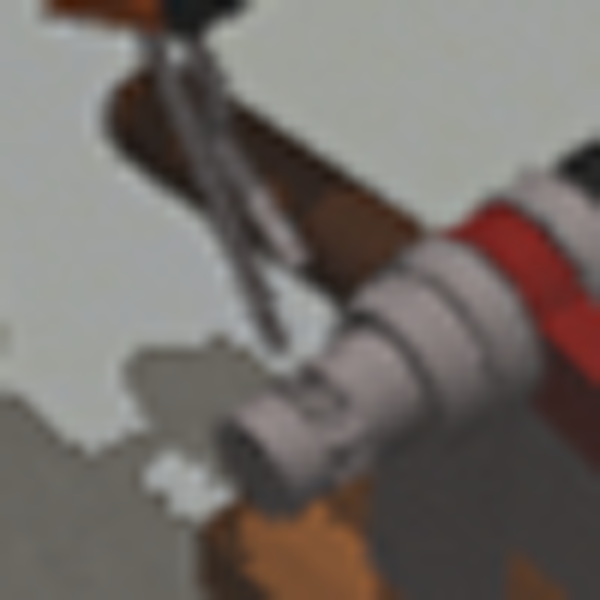

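The leg tip at (329.2,188) matches the prediction of (328.8,188.3). I compare the dark mouth pixels with the projected hole corners.

Run:
```python
from h import *
im,d,k=load("c6"); U=np.array([*uy,0])
for a in(-1,1):
  for b in(-1,1): print(a,b,proj("scene",hole+hz*.0131+hx*.005*a+U*.005*b,k).round(1))
ax=np.array([*(o-.0043*ux),.13])
print("pin end",proj("scene",ax-.0765*U,k).round(1),"boss",proj("scene",ax-.036*U,k).round(1),"knob",proj("scene",ax+.033*U,k).round(1))
# end-face circle outline and boss outline
t=np.linspace(0,2*np.pi,9)[:-1]
c=np.array([proj("scene",ax-.0765*U+.014*(np.cos(x)*hx+np.sin(x)*hz),k) for x in t]);print("end circle crop", ((c-[306,159])*12).round(0).tolist())
c=np.array([proj("scene",ax-.036*U+.020*(np.cos(x)*hx+np.sin(x)*hz),k) for x in t]);print("boss circle crop", ((c-[306,159])*12).round(0).tolist())
print(im.mean(2).astype(int)[184:200,324:340])
a=cv2.resize(im[180:210,320:350,::-1],(600,600),interpolation=cv2.INTER_CUBIC)
for i in(-1,1):
  for j in(-1,1):
    p=proj("scene",hole+hz*.0131+hx*.005*i+U*.005*j,k); cv2.circle(a,tuple(int(x) for x in (p+.5-[320,180])*20),4,(0,255,0),-1)
for r,y,col in((.014,-.0765,(255,0,0)),(.02,-.036,(255,0,255))):
    c=np.array([proj("scene",ax+y*U+r*(np.cos(x)*hx+np.sin(x)*hz),k) for x in np.linspace(0,6.28,60)]); cv2.polylines(a,[((c+.5-[320,180])*20).astype(int)],True,col,1)
cv2.imwrite("pics/v7.png",a)
```

```text
-1 -1 [327.3 191.5]
-1 1 [330.2 189.6]
1 -1 [329.4 192. ]
1 1 [332.3 190.1]
pin end [326.4 198.4] boss [337.8 190.8] knob [356.5 178.2]
end circle crop [[281.0, 483.0], [254.0, 442.0], [223.0, 419.0], [205.0, 429.0], [211.0, 464.0], [237.0, 504.0], [268.0, 527.0], [286.0, 518.0]]
boss circle crop [[434.0, 393.0], [397.0, 335.0], [351.0, 304.0], [324.0, 319.0], [332.0, 369.0], [368.0, 426.0], [413.0, 457.0], [441.0, 444.0]]
[[162 165 128  82  93 150 163 163 167 122  62  86 108 122 131 134]
 [162 165 139  89  67 134 161 163 164 143  85  51  55  83 119 135]
 [146 160 168 115  70 102 150 163 165 125  83  82  92  81  84 117]
 [ 95 135 151 136  92  85 146 164 159 117 109 127 136 130 101  85]
 [100  98  98 138 126 121 146 151 137 113 124 135 137 139 139  97]
 [101 100 101 100 138 155 136  99 107 128 136 138 135 132 131 121]
 [103 100 100  98  94  99 102  71  70 108 131 133 130 126 125 121]
 [101 100  98  99  95  81  88  87  90  91 105 122 126 121 114 109]
 [101 103 105 115 128 116  97 102 107 101  83 110 117 111 103  98]
 [ 93 100 123 132 134 135 126  94  93 101 102 112 108 100  92  83]
 [ 73  69 106 133 139 134 133 118 109 109 111 121 102  85  78  68]
 [ 62  54  52 100 131 130 128 125 117 118 115  99  80  71  62  55]
 [ 67  56  55  54 106 122 120 115 110  87  73  77  80  65  54  54]
 [ 75  57  57  56  72 100 108 104  98  78  66  84  79  61  57  60]
 [ 89  67  56  56  56  76  93  92  82  75  83  77  67  61  57  58]
 [127  91  57  56  58  60  75  74  67  60  71  64  57  58  59  59]]
```

View pics/v7.png

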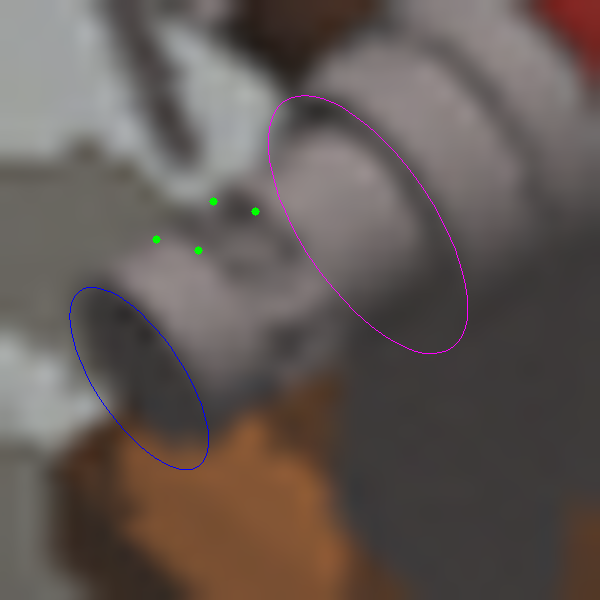

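The overlay and leg agree to about 1 px, and the hole sits perhaps 0.7 mm nearer the fork than predicted. I correct slightly and probe the hole gently.

```bash
python3 -m pendant '[{"translation":[-1.6,-0.9,0],"twist":[0.001,-0.002,0],"grip":-1},{"translation":[0,0,0],"twist":[0,0,0],"grip":-1},{"translation":[0,0,3],"twist":[0,0,0],"grip":-1},{"translation":[0,0,3],"twist":[0,0,0],"grip":-1},{"translation":[0,0,3],"twist":[0,0,0],"grip":-1},{"translation":[0,0,3],"twist":[0,0,0],"grip":-1},{"translation":[0,0,2],"twist":[0,0,0],"grip":-1},{"translation":[0,0,2],"twist":[0,0,0],"grip":-1},{"translation":[0,0,0],"twist":[0,0,0],"grip":-1},{"translation":[0,0,0],"twist":[0,0,0],"grip":-1}]' 60
python3 - <<'E'
from h import *
print(ins()); st()
E
```

```text
t: 15.75
tool_pos: [0.5074, 0.0177, 0.222]
orientation: [-2.912, -0.339, -0.916]
force: [0.0, 0.5, -0.6]
opening: 0.0157
[('twist', [-0.0007, 0.0013, -0.0005]), ('mm(cur)', [0.5, 0.9, 73.7]), ('mm(new)', [0.4, 0.8, 73.7])]
slicer xy -0.0555 -0.0581 z 0.222 F ux,uy,z 0.1 0.5 -0.6 t 15.75
```

No force, so the tip is probably inside. I continue.

```bash
python3 -m pendant '[{"translation":[0,0,4],"twist":[0,0,0],"grip":-1},{"translation":[0,0,4],"twist":[0,0,0],"grip":-1},{"translation":[0,0,4],"twist":[0,0,0],"grip":-1},{"translation":[0,0,4],"twist":[0,0,0],"grip":-1},{"translation":[0,0,4],"twist":[0,0,0],"grip":-1},{"translation":[0,0,0],"twist":[0,0,0],"grip":-1},{"translation":[0,0,0],"twist":[0,0,0],"grip":-1},{"translation":[0,0,0],"twist":[0,0,0],"grip":-1},{"translation":[0,0,0],"twist":[0,0,0],"grip":-1},{"translation":[0,0,0],"twist":[0,0,0],"grip":-1}]' 60
python3 - <<'E'
from h import *
print(ins(),robot.read_state()["q"].round(2)); st()
E
```

```text
t: 16.75
tool_pos: [0.5196, 0.0206, 0.2043]
orientation: [-2.912, -0.339, -0.916]
force: [-0.6, -0.2, -0.8]
opening: 0.0158
[('twist', [-0.0006, 0.0012, -0.0005]), ('mm(cur)', [0.4, 0.8, 52.0]), ('mm(new)', [0.3, 0.8, 52.0])] [-0.26 -0.72  2.33  0.33  1.01  0.98]
slicer xy -0.0429 -0.0581 z 0.2043 F ux,uy,z -0.6 -0.1 -0.8 t 16.75
```

```bash
python3 -m pendant '[{"translation":[0,0,4],"twist":[0,0,0],"grip":-1},{"translation":[0,0,4],"twist":[0,0,0],"grip":-1},{"translation":[0,0,4],"twist":[0,0,0],"grip":-1},{"translation":[0,0,4],"twist":[0,0,0],"grip":-1},{"translation":[0,0,3],"twist":[0,0,0],"grip":-1},{"translation":[0,0,3],"twist":[0,0,0],"grip":-1},{"translation":[0,0,0],"twist":[0,0,0],"grip":-1},{"translation":[0,0,0],"twist":[0,0,0],"grip":-1},{"translation":[0,0,0],"twist":[0,0,0],"grip":-1},{"translation":[0,0,0],"twist":[0,0,0],"grip":-1}]' 60
python3 - <<'E'
from h import *
print(ins()); st(); print(robot.read_state()["wrist_torque"].round(2))
E
```

```text
t: 17.75
tool_pos: [0.5341, 0.0237, 0.1863]
orientation: [-2.911, -0.339, -0.921]
force: [0.8, 0.5, 0.4]
opening: 0.0158
[('twist', [0.0003, -0.002, -0.0002]), ('mm(cur)', [-1.6, 0.5, 28.7]), ('mm(new)', [-1.5, 0.5, 28.7])]
slicer xy -0.0281 -0.0584 z 0.1863 F ux,uy,z 0.8 0.3 0.4 t 17.75
[-0.03  0.13 -0.05]
```

Now the neck: push with small steps and watch the force.

```bash
python3 -m pendant '[{"translation":[-1,0,3],"twist":[0,-0.002,0],"grip":-1},{"translation":[0,0,3],"twist":[0,0,0],"grip":-1},{"translation":[0,0,3],"twist":[0,0,0],"grip":-1},{"translation":[0,0,3],"twist":[0,0,0],"grip":-1},{"translation":[0,0,3],"twist":[0,0,0],"grip":-1},{"translation":[0,0,3],"twist":[0,0,0],"grip":-1},{"translation":[0,0,3],"twist":[0,0,0],"grip":-1},{"translation":[0,0,2],"twist":[0,0,0],"grip":-1},{"translation":[0,0,0],"twist":[0,0,0],"grip":-1},{"translation":[0,0,0],"twist":[0,0,0],"grip":-1}]' 60
python3 - <<'E'
from h import *
print(ins()); st(); s=robot.read_state(); print(s["force"]@hz, s["wrist_torque"].round(2))
E
```

```text
t: 18.75
tool_pos: [0.5477, 0.0264, 0.166]
orientation: [-2.912, -0.339, -0.92]
force: [0.8, 0.3, 0.6]
opening: 0.0156
[('twist', [0.0012, -0.0008, 0.0002]), ('mm(cur)', [-1.2, 0.0, 4.2]), ('mm(new)', [-1.2, 0.0, 4.2])]
slicer xy -0.0143 -0.0589 z 0.166 F ux,uy,z 0.9 0.1 0.6 t 18.75
0.03267883083115247 [ 0.02 -0.08 -0.01]
```

```bash
python3 -m pendant '[{"translation":[-0.5,0,1.5],"twist":[0,0,0],"grip":-1},{"translation":[0,0,1.5],"twist":[0,0,0],"grip":-1},{"translation":[0,0,1],"twist":[0,0,0],"grip":-1},{"translation":[0,0,1],"twist":[0,0,0],"grip":-1},{"translation":[0,0,1],"twist":[0,0,0],"grip":-1},{"translation":[0,0,1],"twist":[0,0,0],"grip":-1},{"translation":[0,0,0],"twist":[0,0,0],"grip":-1},{"translation":[0,0,0],"twist":[0,0,0],"grip":-1},{"translation":[0,0,0],"twist":[0,0,0],"grip":-1},{"translation":[0,0,0],"twist":[0,0,0],"grip":-1}]' 60
python3 - <<'E'
from h import *
print(ins()); st(); s=robot.read_state(); print(s["force"]@hz, s["wrist_torque"].round(2))
im,d,k=save("scene","c8");save("wrist","w8")
E
```

```text
t: 19.75
tool_pos: [0.5507, 0.0274, 0.1591]
orientation: [-2.913, -0.34, -0.917]
force: [-0.7, -0.3, 0.8]
opening: 0.0156
[('twist', [0.0007, 0.001, 0.0006]), ('mm(cur)', [0.2, 0.2, -3.3]), ('mm(new)', [0.2, 0.2, -3.3])]
slicer xy -0.0111 -0.0587 z 0.1591 F ux,uy,z -0.8 -0.1 0.8 t 19.75
1.0968648772850116 [-0.04  0.39  0.07]
```

Run:
```python
from h import *
s=robot.read_state(); Rc=R.from_rotvec(s["orientation"])
im,d,k=load("w8"); P=pts("wrist",d,k)
Q=Rc.inv().apply((P-s["tool_pos"]).reshape(-1,3)).reshape(P.shape)*1000
hsv=cv2.cvtColor(im,cv2.COLOR_RGB2HSV)
m=(abs(Q[...,0])<40)&(abs(Q[...,1])<16)&(Q[...,2]>-2)&(Q[...,2]<12)
b=m&(hsv[...,2]<60); print("black tool",b.sum(),np.percentile(Q[b],[1,25,50,75,99],axis=0).round(1))
H=(P-hole)@np.c_[hx,[*uy,0],hz]*1000; print("black rel hole",np.percentile(H[b],[1,25,50,75,99],axis=0).round(1))
S=H; 
# pin surface nearby (visible boss/pin) sanity
b2=(abs(H[...,0])<14)&(H[...,1]>25)&(H[...,1]<35)&(H[...,2]>5)&(H[...,2]<25); print(b2.sum(),np.percentile(H[b2],[50,99],axis=0).round(1) if b2.sum() else "")
```

```text
black tool 764 [[ 22.1 -12.8   4.5]
 [ 24.   -6.8   5.6]
 [ 26.1  -0.2   6.1]
 [ 28.    5.9   6.8]
 [ 28.5  12.   11.7]]
black rel hole [[ 33.2 -12.1  16. ]
 [ 35.1  -6.   20.9]
 [ 37.2   0.1  21.6]
 [ 39.1   6.6  22. ]
 [ 39.6  12.7  23.1]]
538 [[ 7.1 31.4 17.9]
 [13.9 34.9 20.2]]
```

The flange underside is at 14 mm over the hole centre, so it touches the pin and the clip is home. I release with a small opening and retract along the tool axis.

```bash
python3 -m pendant '[{"translation":[0,0,0],"twist":[0,0,0],"grip":-0.4},{"translation":[0,0,0],"twist":[0,0,0],"grip":-0.4},{"translation":[0,0,0],"twist":[0,0,0],"grip":-0.4},{"translation":[0,0,0],"twist":[0,0,0],"grip":-0.4},{"translation":[0,0,-10],"twist":[0,0,0],"grip":-0.4},{"translation":[0,0,-20],"twist":[0,0,0],"grip":-0.4},{"translation":[0,0,-25],"twist":[0,0,0],"grip":-0.4},{"translation":[0,0,-25],"twist":[0,0,0],"grip":-0.4},{"translation":[0,0,-20],"twist":[0,0,0],"grip":-0.4},{"translation":[0,0,0],"twist":[0,0,0],"grip":-0.4}]'
python3 - <<'E'
from h import *
print(robot.read_state()["q"].round(2)); st()
a,da,k=save("wrist","w9"); b,d,kk=save("scene","c9"); c,_,ks=save("side","s9")
P=pts("wrist",da,k); H=(P-hole)@np.c_[hx,[*uy,0],hz]*1000; hsv=cv2.cvtColor(a,cv2.COLOR_RGB2HSV)
m=(abs(H[...,0]-12)<32)&(abs(H[...,1])<16)&(H[...,2]>18)&(H[...,2]<30); print("flange",m.sum(),np.percentile(H[m],[1,50,99],axis=0).round(1))
m=(abs(H[...,0]-12)<25)&(abs(H[...,1])<12)&(H[...,2]>56)&(H[...,2]<75); print("tabtop",m.sum(),np.percentile(H[m],[1,50,99],axis=0).round(1))
P=pts("scene",d,kk); S=np.stack([(P[...,:2]-o)@ux,(P[...,:2]-o)@uy,P[...,2]],-1)
for nm,(u,v) in(("scene",proj("scene",hole,kk)),("side",proj("side",hole,ks))): print(nm,u,v)
def crop(im,n,kk,h):
    u,v=proj(n,hole,kk).astype(int); return cv2.resize(im[v-h:v+h,u-h:u+h,::-1],(400,400),interpolation=cv2.INTER_CUBIC)
cv2.imwrite("pics/v9.png",np.hstack([crop(b,"scene",kk,30),crop(c,"side",ks,30)]))
E
```

```text
t: 20.85
tool_pos: [0.4925, 0.0142, 0.2428]
orientation: [-2.913, -0.34, -0.914]
force: [0.6, -0.1, 0.6]
opening: 0.0279
[-0.31 -0.85  2.32  0.33  1.15  0.98]
slicer xy -0.0707 -0.0581 z 0.2428 F ux,uy,z 0.6 -0.2 0.6 t 20.85
flange 1045 [[-16.  -12.6  20. ]
 [ 28.   -0.2  21.8]
 [ 39.2  13.2  27.8]]
tabtop 1138 [[-5.9 -7.2 57.5]
 [12.4  0.6 61.6]
 [28.9  8.3 63.1]]
scene 331.55139178935985 194.99831606282638
side 311.650292979031 193.31940734555522
```

View pics/v9.png

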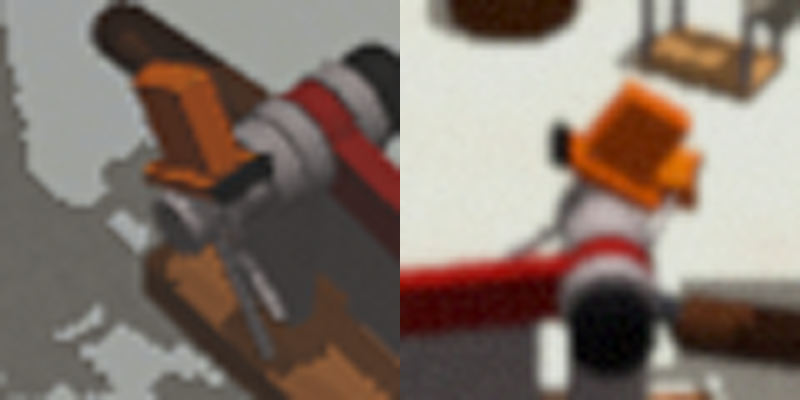

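The clip is seated with its leg and bow emerging below the pin, and the gripper is clear. I hand in.

```bash
python3 -c "
from h import *
print(robot.close_job())"
```

```text
the job is handed in; nothing more can be done
None
```

I pushed the locking pin home, then put the R-clip from the stand through the cross hole and let go. The job is handed in at about 21 s; no verdict was reported.

- **Pin:** I pushed the knob against its stop at about 28 N. The tool tilted while pushing, but the pin end then measured about -77 mm against the expected -76 mm.
- **Clip:** The leg went through the hole and I pushed until the flange touched the pin. After release, the flange underside measured about 14 mm above the hole centre, which is touching the pin, and the tab was centred over it.
- **Last picture:** It shows the clip in place, with the leg and bow coming out below the pin. The gripper was about 40 mm clear of the tab.
- **Not confirmed:** I never saw the neck's resistance, because force was read only between moves and was near zero each time. That the bow closed rests on the final seating depth and the picture. The side camera put the pin about 4 mm off in x from the other two cameras, so I used those two.
- **Other items:** I did not touch the jar, mortar, carton or scoop, but did not measure their positions again at the end.

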